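# Square an instrument case into the tag reader's corner stop

## Task

Push the long aluminium instrument case across the counter into the corner of the white L-shaped stop, so that it sits snug and square there: one long side against the long rail and one end against the short end stop. Only push it with the fingers: do not grip, lift or tip it; leave the shorter case and everything else on the counter where it is, and finish with the hand clear.

Things in the scene. Friction and masses are not known exactly. Their poses are not given: they have to be found in the camera images.
- fence: white L-shaped corner stop of a tag reader, fixed. Origin: its inside corner, at counter height. Long rail: 360 mm from the corner along -y, inner face at x = 0; the case belongs on the -x side. End stop: 110 mm from the corner along -x, inner face at y = 0. Both 14 mm thick, 28 mm high. Reader block behind the rail: x 14 to 74, y -155 to -25 mm, 45 high. Grey lines on the counter outline the case's place
- long_case: long flat closed aluminium case, loose: 95 mm wide (its x), 165 mm long (its y), 45 mm high, upright sides, 0.4 to 0.75 kg, too wide to grip. Origin: centre of its underside. Same when turned by half a turn. In place its centre lies 47.5 mm from the rail's inner face and 82.5 mm from the end stop's, its y axis parallel to the rail
- short_case: the other aluminium case, clearly shorter: 70 mm (its x) by 100 mm (its y), 45 mm high, loose; to be left alone; origin at the centre of its underside
- bottle: closed clear plastic bottle, 66 mm diameter, 170 mm tall, standing; leave alone; origin at the centre of its underside
- jar: small amber jar, 54 mm diameter, 60 mm tall, standing; leave alone; origin at the centre of its underside
- tape_roll: roll of tape lying flat, 80 mm outer diameter, 25 mm high; leave alone; origin at the centre of its underside
- bowl: steel bowl, 120 mm across, 45 mm high; leave alone; origin at the centre of its underside
- cup: white plastic cup, 70 mm across, 80 mm tall; leave alone; origin at the centre of its underside
- tweezers: steel tweezers lying flat, 120 mm long (along their x), about 20 mm wide, 10 mm high; leave alone; origin at the centre of their underside

How it is judged:
At the end, for the whole second after the job is handed in: The long case rests flat on the counter in the corner: its centre within 6 mm of its snug place (47.5 mm from the rail's inner face, 82.5 mm from the end stop's), its long side parallel to the rail within 0.05 rad (3 degrees), at rest (x of long_case in the frame of fence between -0.0535 and -0.0435 m and y of long_case in the frame of fence between -0.0885 and -0.0785 m and angle between the y axis of long_case and the y axis of fence, either way round below 0.05 rad and height (world z) of long_case below 0.006 m and angle between long_case's own z axis and vertical below 0.05 rad and linear speed of long_case below 0.01 m/s); the robot touches nothing.
It fails at once if the long case is lifted off the counter (more than 10 mm) (height (world z) of long_case above 0.01 m).
It fails at once if the long case is tipped (more than 0.12 rad) (angle between long_case's own z axis and vertical above 0.12 rad).
It fails at once if the short case is disturbed (moved more than 15 mm) (distance of short_case from where it was at the start of the episode above 0.015 m).
It fails at once if another thing on the counter is disturbed (moved more than 15 mm) (distance of any of bottle, jar, tape_roll, bowl, cup, tweezers from where it was at the start of the episode above 0.015 m).
It also fails if it takes over 58 s, if anything falls off the work surface, if the arm or the gripper's body presses on something with over 40 N, if the wrist force passes 120 N, or if a joint passes its speed limit or range.

## Robot

A 6-joint arm with a two-finger parallel gripper is mounted at the origin on the work surface. World frame = base frame: x ahead of the robot, y to its left, z up, the work surface at z = 0. Lengths are in m, angles in rad, forces in N, time in s.
With the tool pointing down it reaches from about 0.325 to 0.9 m from the base axis. Payload 6.1 kg.
Tool frame: the origin (TCP) lies between the finger pads; the fingertips stand 14 mm ahead of it and the grasp point (between the pads) lies 5 mm behind it (robot.nose_length is the distance from the TCP to the fingertips, in m); z points along the fingers, x is the direction in which the jaws open and shut, and the axes are right-handed (so a half turn about z gives the same grasp; the last joint's range is limited). The gripper opens to 85 mm and grips with 20 to 120 N. Pads are 22 mm wide; open, the fingers measure 114 mm over their backs; the gripper's body (76 mm by 85 mm) begins 54 mm behind the grasp point. The pads swing forward as they close: fully open they stand 13 mm farther back than shut.
Start: joints at [-1.298, 0.22, 1.526, -0, 1.395, -0.126], TCP at [0.243, -0.576, 0.245] pointing down, gripper open.
Joint ranges: [-2.98, 2.98], [-0.91, 2.08], [0.09, 2.57], [-1.24, 4.39], [0.2, 2.65], [-2.68, 2.68]. Speed limits (rad/s): [2.57, 2.57, 3.01, 3.14, 3.14, 3.14].

## Interface

Orientations are given as a unit quaternion [x, y, z, w].
In Python, from bench import robot gives the robot as it stands. Calls block until the motion is done:
- robot.move_to(position, orientation): joint-space move of the TCP to a pose.
- robot.move_linear(position, max_speed=0.15, rotation=None, f_stop=None): straight line of the TCP; rotation=None keeps the orientation; max_speed is the mean speed in m/s. With f_stop (N) it stops when the force on the tool has changed by that much, and returns True; else False.
- robot.move_joints(angles): joint-space move.
- robot.grip(opening, newtons=None): finger opening in m; newtons is the grip in N (None keeps the last); returns when the fingers have stopped.
- robot.wait(seconds).
- robot.solve_ik(position, orientation): joint angles nearest the present ones, or None.
- robot.grab_frame(name): name is "scene" or "top" or "wrist"; returns a dict with "img" (400x640x3 uint8, red, green, blue), "intrinsics" (3x3 intrinsics, pixels), "extrinsics" (4x4, takes a point from world to camera coordinates); the wrist camera has in their place "mount" (4x4, takes a point from camera to tool coordinates, whose origin is the TCP and whose axes are the tool frame's). Camera axes: x right, y up, looking along -z (the intrinsics and any distortion apply to the point x, -y, -z); pixel columns grow to the right and rows downward; lengths in m; the calibration is good to about 2 mm. The wrist camera is an equidistant fisheye: a pixel r from the principal point sees the ray r / f radians off the axis. A picture is of the moment at which its call begins: read the wrist's pose just before it. There is no depth.
A pose or a line that the arm cannot do raises robot.PlanningError and nothing moves.
- robot.finish_job(): hands the job in, once; it reports no verdict.
Trained networks look in a picture, given as the dict that the camera call returned (one of the last four; its "shot" number tells which), for a name from the list of things; names that differ only in an ending like _2 or _b are one class to them, and where a whole thing is asked for, a point or a joint stands for the part that bears it (a point fixed in the world has none). Each returns a list of dicts, best first, with "conf" (0 to 1); they miss things now and then, are a little off and sometimes report something else, mostly with a low value. They report only what shows in the picture. A call takes as long as a camera call.
- robot.search_frame(picture, label): "centre" ([column, row] in pixels, amid what is visible of it).
- robot.landmark_of(picture, label): "centre" ([column, row] in pixels: a listed point, or the origin of a listed thing).
Readings, each from a call of its own:
- robot.get_t(): time.
- robot.get_q(): joint angles.
- robot.get_joint_velocities(): joint speeds.
- robot.get_effort(): joint torques, N m.
- robot.get_eef_pos(): TCP position.
- robot.get_ee_rot(): TCP orientation.
- robot.get_force(): force on the tool from outside, world axes, zero at the start.
- robot.get_torque(): the same for the moment, N m.
- robot.get_grip_width(): finger opening in m.
Only numpy, scipy, OpenCV 4.12 (cv2) and the standard library are available. Lean on these libraries where they do the work, as an engineer would, in place of code of your own. Each camera call takes 0.05 s, during which the arm holds its last target.

## Working session

There is one attempt and no reset: what is moved stays moved. The work goes in short steps, each a Python script; the robot and the scene stay as the last script left them, time stands still between calls to the robot, and variables do not carry over. Pictures are saved under pics/ and viewed, and the job is handed in when it is done.

```bash
mkdir -p pics; ls; python3 - <<'E'
from bench import robot
import cv2
for n in ["scene","top"]:
    f=robot.grab_frame(n); cv2.imwrite(f"pics/{n}0.png",f["img"][:,:,::-1])
    print(n,f["intrinsics"],f["extrinsics"],[k for k in f])
    for l in ["fence","long_case","short_case","bottle","jar","tape_roll","bowl","cup","tweezers"]:
        print(l,[(r["centre"],r["conf"]) for r in robot.landmark_of(f,l)][:2])
print(robot.get_t(),robot.get_ee_rot())
E
```

```text
pics
scene [[421.94697112   0.         308.6951155 ]
 [  0.         421.94697112 198.33797244]
 [  0.           0.           1.        ]] [[ 0.8186862   0.57402762 -0.01565881 -0.49175799]
 [-0.31141601  0.4667262   0.82776006  0.13263544]
 [ 0.48246551 -0.67279934  0.56086369 -1.30117375]
 [ 0.          0.          0.          1.        ]] ['img', 'intrinsics', 'extrinsics', 'shot']
fence [([368.6, 194.6], 0.98)]
long_case [([252.2, 218.2], 0.57)]
short_case [([189.5, 287.4], 0.61)]
bottle [([397.6, 165.3], 0.88)]
jar [([298.4, 167.8], 0.75)]
tape_roll [([170.9, 254.6], 0.97)]
bowl [([224.8, 356.8], 0.7), ([188.3, 288.4], 0.44)]
cup [([373.5, 150.3], 0.81)]
tweezers [([338.8, 147.2], 0.66)]
top [[496.57283002   0.         316.22990025]
 [  0.         496.57283002 199.58986862]
 [  0.           0.           1.        ]] [[-0.02478706 -0.99961469 -0.01249325  0.04700428]
 [ 0.99239347 -0.02611158  0.12030538 -0.53806214]
 [-0.12058525 -0.00941621  0.99265832 -1.2332871 ]
 [ 0.          0.          0.          1.        ]] ['img', 'intrinsics', 'extrinsics', 'shot']
fence [([262.0, 155.4], 0.82), ([450.9, 199.9], 0.18)]
long_case [([359.5, 220.9], 0.64)]
short_case [([447.3, 199.2], 0.91)]
bottle [([192.0, 162.6], 0.72)]
jar [([253.0, 238.8], 0.63)]
tape_roll [([434.7, 250.7], 0.9), ([451.0, 200.8], 0.5)]
bowl [([469.6, 141.4], 0.87)]
cup [([173.4, 194.4], 0.56), ([192.9, 157.6], 0.51)]
tweezers [([185.2, 235.2], 0.8)]
1.0 [ 8.33166957e-01 -5.53021538e-01 -6.47768051e-06 -8.13532978e-06]
```

View pics/scene0.png

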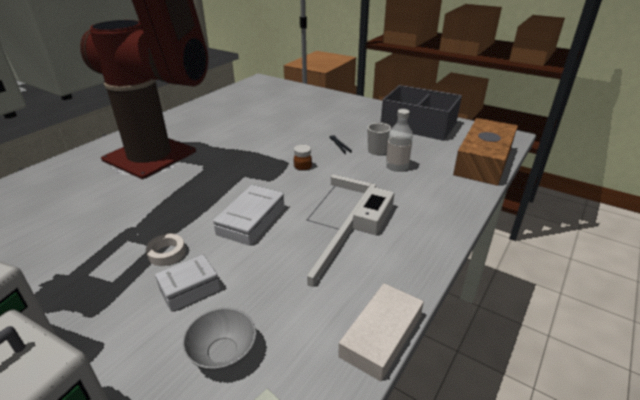

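View pics/top0.png

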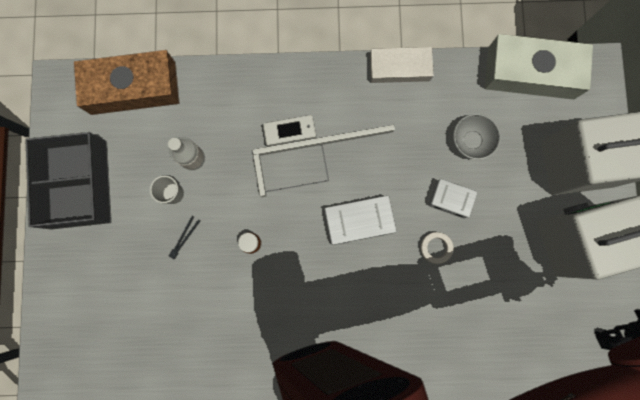

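```bash
cat > h.py <<'E'
import numpy as np, cv2
from bench import robot
def proj(f,P):
    P=np.atleast_2d(P); c=P@f["extrinsics"][:3,:3].T+f["extrinsics"][:3,3]
    K=f["intrinsics"]; return np.c_[K[0,0]*c[:,0]/-c[:,2]+K[0,2],K[1,1]*-c[:,1]/-c[:,2]+K[1,2]]
def back(f,uv,z):
    K=f["intrinsics"];R=f["extrinsics"][:3,:3];t=f["extrinsics"][:3,3]
    d=np.array([(uv[0]-K[0,2])/K[0,0],-(uv[1]-K[1,2])/K[1,1],-1.])@R
    o=-R.T@t; return o+d*(z-o[2])/d[2]
def T(pose,L):
    x,y,a=pose;c,s=np.cos(a),np.sin(a);L=np.atleast_2d(np.array(L,float))
    return np.c_[x+c*L[:,0]-s*L[:,1],y+s*L[:,0]+c*L[:,1],L[:,2]]
def box(x0,x1,y0,y1,z):return [[x0,y0,z],[x1,y0,z],[x1,y1,z],[x0,y1,z]]
def crop(f,c0,c1,r0,r1,k,polys,name):
    im=cv2.resize(f["img"][r0:r1,c0:c1,::-1].copy(),None,fx=k,fy=k,interpolation=cv2.INTER_CUBIC)
    for p,col in polys:
        q=(proj(f,p)-[c0-.5,r0-.5])*k
        cv2.polylines(im,[np.round(q).astype(int)],True,col,1)
    cv2.imwrite("pics/"+name,im)
FENCE=[box(0,.014,-.36,.014,.028),box(-.11,0,0,.014,.028),box(-.095,0,-.165,0,0)]
CASE=[box(-.0475,.0475,-.0825,.0825,.045),box(-.0475,.0475,-.0825,.0825,0)]
E
python3 - <<'E'
from h import *
f=robot.grab_frame("top")
np.savez("top0.npz",**f)
crop(f,240,410,105,255,4,[],"crop0.png")
for n,uv in [("corner",(262,155)),("railend",(394,130))]:print(n,back(f,uv,0))
for n,uv,z in [("long",(359.5,220.9),0),("short",(447.3,199.2),0),("jar",(253,238.8),0),("tape",(434.7,250.7),0),("bowl",(469.6,141.4),0),("tweez",(185.2,235.2),0),("bottle",(192,162.6),0)]:print(n,back(f,uv,z))
E
```

```text
corner [0.6657746  0.17420072 0.        ]
railend [ 0.72376072 -0.17756026  0.        ]
long [ 0.48432118 -0.0775214   0.        ]
short [ 0.53510229 -0.30816899  0.        ]
jar [0.44490566 0.2001624  0.        ]
tape [ 0.40244621 -0.26828177  0.        ]
bowl [ 0.68730053 -0.37559146  0.        ]
tweez [0.45872623 0.37673661 0.        ]
bottle [0.6503725 0.3600274 0.       ]
```

View pics/crop0.png

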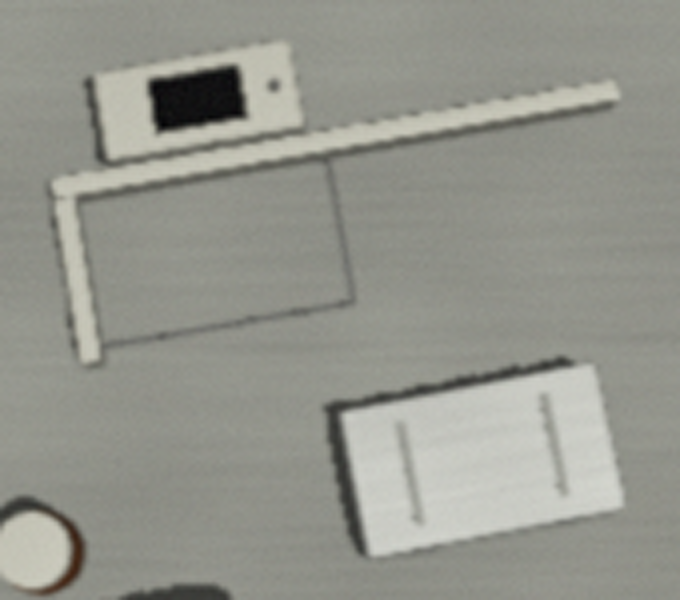

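```bash
python3 - <<'E'
from h import *
from scipy.optimize import least_squares
f=dict(np.load("top0.npz"))
pix=lambda p:np.array(p)/4.+[240-.5,105-.5]
FL=np.array([[.014,.014,.028],[.014,-.36,.028],[0,-.36,.028],[-.11,.014,.028],[-.11,0,.028],[0,-.165,0],[-.095,-.165,0]])
FP=pix([(52,182),(614,82),(620,98),(81,365),(102,360),(330,160),(354,300)])
CL=np.array([[.0475,.0825,.045],[.0475,-.0825,.045],[-.0475,-.0825,.045],[-.0475,.0825,.045]])
CP=pix([(340,411),(597,363),(625,505),(368,557)])
out={}
for n,L,P,x0 in[("fence",FL,FP,[.67,.17,.15]),("case",CL,CP,[.48,-.08,.15])]:
    r=least_squares(lambda p:(proj(f,T(p,L))-P).ravel(),x0); print(n,r.x,np.round(r.fun,1)); out[n]=r.x
np.savez("pose.npz",**out)
po=[(T(out["fence"],b),(0,0,255)) for b in FENCE]+[(T(out["case"],b),(255,0,0)) for b in CASE]
crop(f,240,410,105,255,4,po,"crop1.png")
g=robot.grab_frame("scene");crop(g,200,410,140,300,3,po,"crop1s.png")
F=out["fence"];c,s=np.cos(F[2]),np.sin(F[2]);d=out["case"][:2]-F[:2]
print("case in fence",[c*d[0]+s*d[1],-s*d[0]+c*d[1]],out["case"][2]-F[2])
E
```

```text
fence [0.66384941 0.18021176 0.15147346] [-0.3 -0.7  0.9 -0.8  0.4  0.3  0.2  0.2  0.3  0.4 -0.9  0.4 -0.5  0.2]
case [ 0.48525181 -0.07580244  0.16413294] [-0.2 -0.4 -0.3 -0.7  0.5  0.8 -0.   0.3]
case in fence [np.float64(-0.2151838576942503), np.float64(-0.22613332258567548)] 0.012659483535760213
```

View pics/crop1.png

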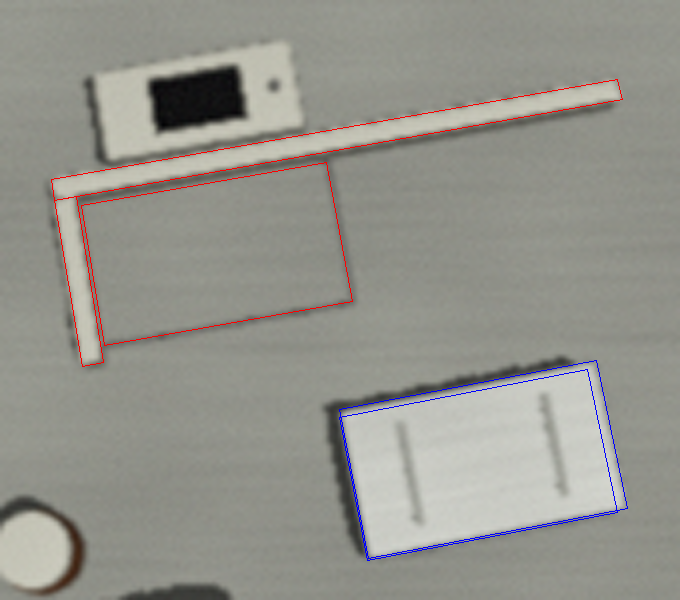

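View pics/crop1s.png

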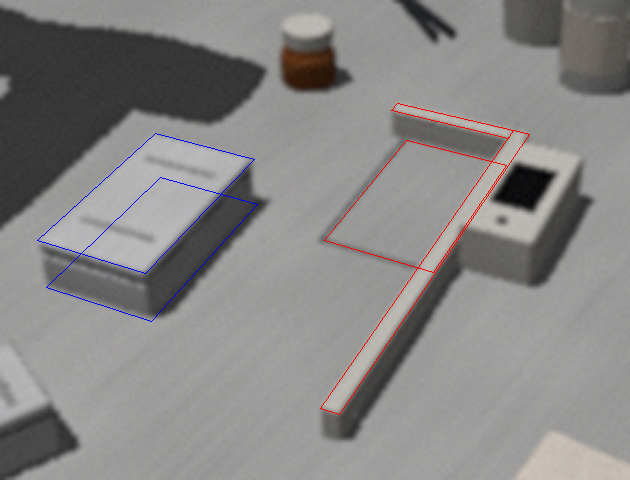

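```bash
cat >> h.py <<'E'
p_=np.load("pose.npz") if __import__("os").path.exists("pose.npz") else None
F=p_["fence"]
def W(x,y,z):return T(F,[[x,y,z]])[0]
def inF(p):
    c,s=np.cos(F[2]),np.sin(F[2]);d=np.array(p[:2])-F[:2];return np.r_[c*d[0]+s*d[1],-s*d[0]+c*d[1],p[2]]
def Q(th):return np.array([np.cos(th/2),np.sin(th/2),0,0])
E
python3 - <<'E'
from h import *
robot.grip(.085)
print(robot.nose_length,robot.get_grip_width())
q=Q(F[2]-np.pi/2)
robot.move_to(W(-.31,-.226,.16),q)
robot.move_linear(W(-.31,-.226,.026),max_speed=.12,f_stop=6)
print(inF(robot.get_eef_pos()),robot.get_t(),robot.get_force())
s=robot.move_linear(W(-.255,-.226,.026),max_speed=.06,f_stop=8)
print(s,inF(robot.get_eef_pos()),robot.get_t(),robot.get_force())
f=robot.grab_frame("top");crop(f,240,410,105,255,4,[],"c2.png")
f=robot.grab_frame("scene");crop(f,160,400,120,300,3,[],"c2s.png")
E
```

```text
0.014 0.08498019787831039
[-0.30945357 -0.22637408  0.02660034] 4.45 [ 0.1046501  -0.93779516  0.08210858]
False [-0.25475348 -0.22598269  0.02594098] 5.5167 [-1.06742049  0.22501424  0.29253517]
```

```bash
python3 -c "
import cv2,numpy as np
a=cv2.imread('pics/c2.png');b=cv2.imread('pics/c2s.png')
a=cv2.resize(a,None,fx=.62,fy=.62);b=cv2.resize(b,None,fx=.5,fy=.5)
h=max(a.shape[0],b.shape[0]);c=np.zeros((h,a.shape[1]+b.shape[1],3),np.uint8);c[:a.shape[0],:a.shape[1]]=a;c[:b.shape[0],a.shape[1]:]=b;cv2.imwrite('pics/c2j.png',c)"
```

```text
(no output)
```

View pics/c2j.png

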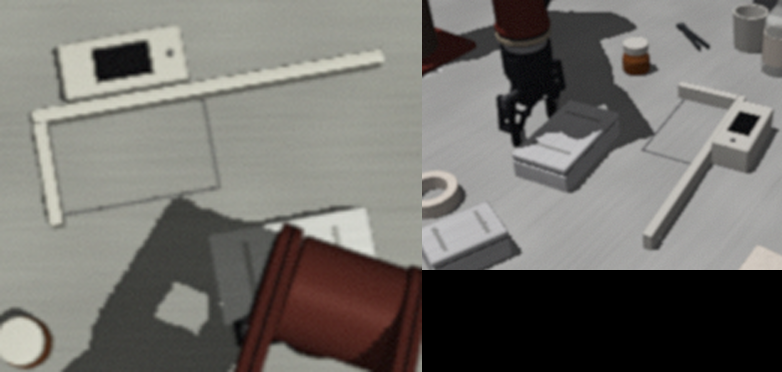

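```bash
python3 - <<'E'
from h import *
s=robot.move_linear(W(-.125,-.226,.026),max_speed=.06,f_stop=20)
print(s,inF(robot.get_eef_pos()),robot.get_t(),robot.get_force())
s=robot.move_linear(W(-.09,-.226,.026),max_speed=.02,f_stop=10)
print(s,inF(robot.get_eef_pos()),robot.get_t(),robot.get_force())
f=robot.grab_frame("top");crop(f,240,410,105,255,4,[(T(F,b),(0,0,255)) for b in FENCE],"c3.png")
E
```

```text
False [-0.12505807 -0.22599466  0.02607932] 7.9333 [-2.8429989  -0.26662677 -1.53958976]
True [-0.10616934 -0.22569712  0.02538703] 8.9667 [ 0.06397294 -1.29406279 -0.4123933 ]
```

View pics/c3.png

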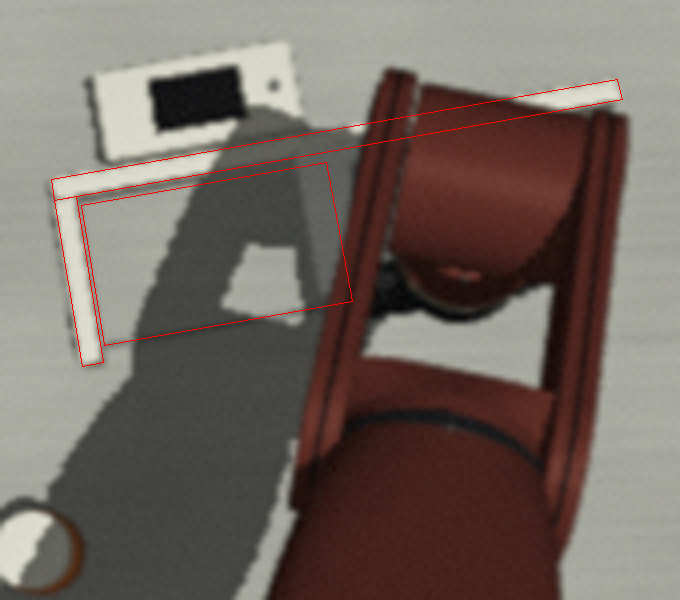

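```bash
python3 - <<'E'
from h import *
robot.move_linear(W(-.135,-.226,.026),max_speed=.1)
robot.move_linear(W(-.145,-.226,.13),max_speed=.2)
robot.grip(.045)
robot.move_to(W(-.05,-.352,.13),Q(F[2]))
f=robot.grab_frame("top");crop(f,240,410,105,255,4,[(T(F,b),(0,0,255)) for b in FENCE],"c4.png")
s=robot.move_linear(W(-.05,-.352,.03),max_speed=.1,f_stop=6)
print(s,inF(robot.get_eef_pos()),robot.get_t(),robot.get_force())
s=robot.move_linear(W(-.05,-.322,.03),max_speed=.04,f_stop=8)
print(s,inF(robot.get_eef_pos()),robot.get_t(),robot.get_force(),robot.get_grip_width())
f=robot.grab_frame("scene");crop(f,200,440,120,300,3,[],"c4s.png")
E
```

```text
False [-0.04926764 -0.35242101  0.03106755] 13.275 [ 0.3926419  -0.59611051 -0.6599021 ]
False [-0.04995891 -0.32211319  0.03003994] 14.175 [ 0.00147424 -0.45423789 -0.08966396] 0.04509457767728013
```

View pics/c4.png

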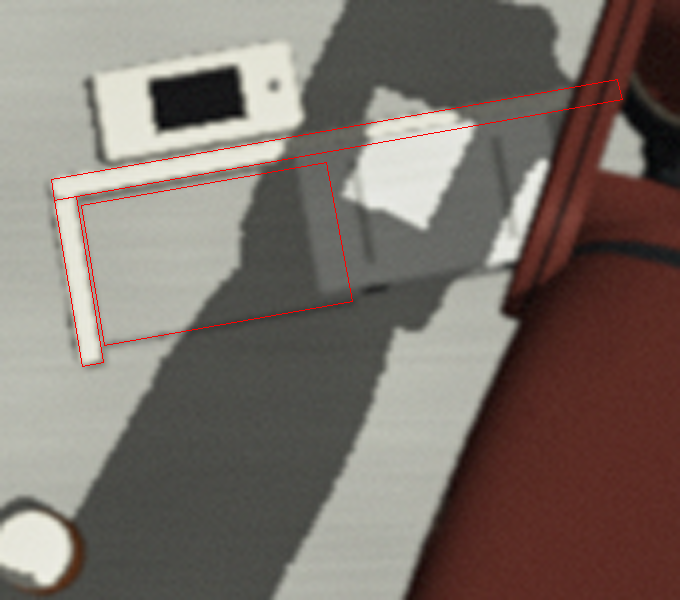

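View pics/c4s.png

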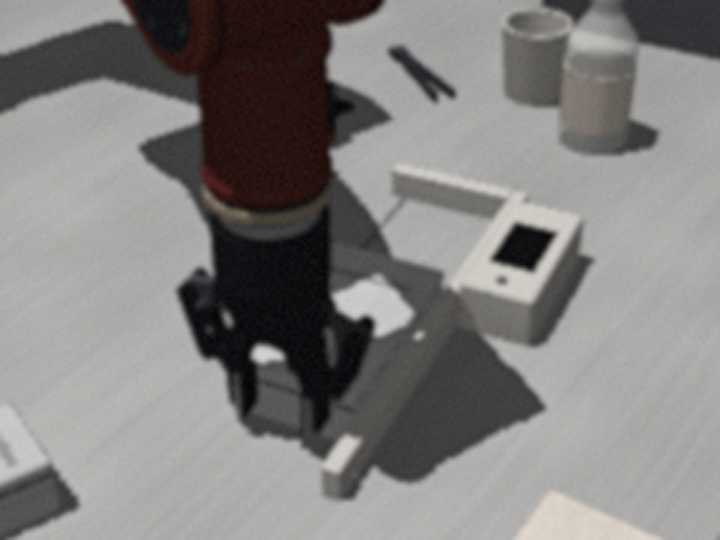

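```bash
python3 - <<'E'
from h import *
s=robot.move_linear(W(-.049,-.195,.03),max_speed=.05,f_stop=25)
print(s,inF(robot.get_eef_pos()),robot.get_t(),robot.get_force())
s=robot.move_linear(W(-.049,-.165,.03),max_speed=.02,f_stop=10)
print(s,inF(robot.get_eef_pos()),robot.get_t(),robot.get_force())
robot.move_linear(W(-.049,-.21,.03),max_speed=.1)
robot.move_linear(W(-.049,-.22,.16),max_speed=.2)
robot.move_to(W(-.2,-.3,.2),Q(F[2]-np.pi/2))
f=robot.grab_frame("top");crop(f,240,410,105,255,4,[(T(F,b),(0,0,255)) for b in FENCE],"c5.png")
f=robot.grab_frame("scene");crop(f,200,440,120,300,3,[],"c5s.png")
print(robot.get_t())
E
```

```text
False [-0.04967249 -0.19467899  0.0299895 ] 16.9167 [-1.54075202 -4.38292291  1.44615772]
True [-0.04992595 -0.17541261  0.02966863] 17.9167 [ 0.62559351 -0.9859992   0.95337857]
20.5083
```

View pics/c5.png

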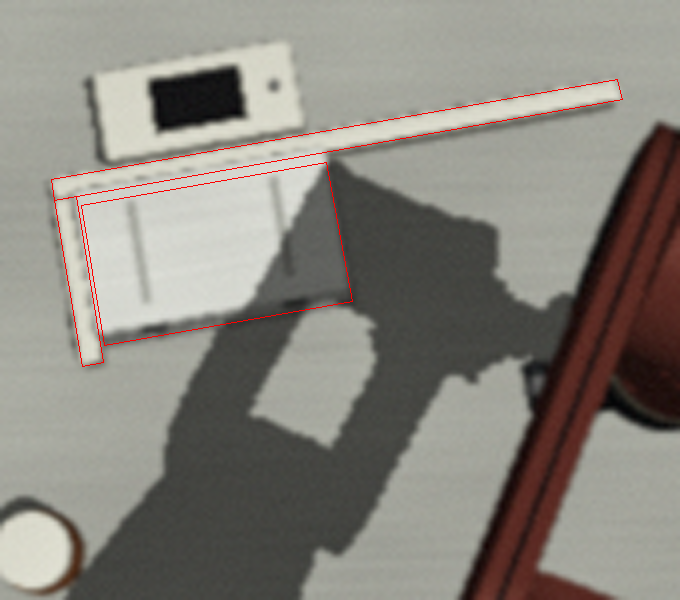

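View pics/c5s.png

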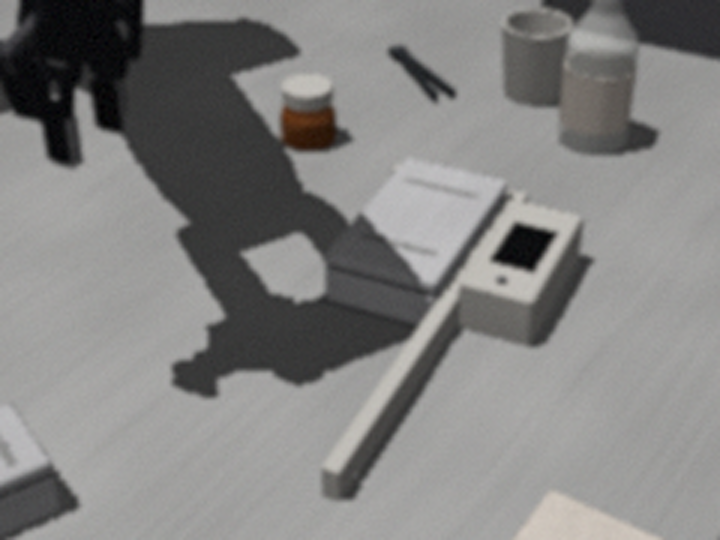

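```bash
python3 - <<'E'
from h import *
robot.grip(.07)
robot.move_to(W(-.145,-.088,.16),Q(F[2]-np.pi/2))
s=robot.move_linear(W(-.145,-.088,.028),max_speed=.1,f_stop=6)
print(s,inF(robot.get_eef_pos()))
s=robot.move_linear(W(-.095,-.088,.028),max_speed=.025,f_stop=9)
print(s,inF(robot.get_eef_pos()),robot.get_t(),robot.get_force())
robot.move_linear(W(-.145,-.088,.028),max_speed=.1)
robot.move_linear(W(-.15,-.095,.18),max_speed=.2)
robot.move_to(W(-.15,-.42,.25),Q(F[2]-np.pi/2))
f=robot.grab_frame("top");np.savez("topE.npz",**f);crop(f,240,410,105,255,4,[(T(F,b),(0,0,255)) for b in FENCE[:2]]+[(T(F,box(-.095,0,-.165,0,.045)),(255,0,0))],"c6.png")
cv2.imwrite("pics/top6.png",f["img"][:,:,::-1])
f=robot.grab_frame("scene");crop(f,200,440,120,300,3,[(T(F,box(-.095,0,-.165,0,.045)),(255,0,0))],"c6s.png")
print(robot.get_t())
E
```

```text
False [-0.14431114 -0.08809501  0.02877276]
True [-0.10593674 -0.0878686   0.02726826] 24.6833 [-0.27301018  0.21977911  0.23773355]
27.4833
```

View pics/c6.png

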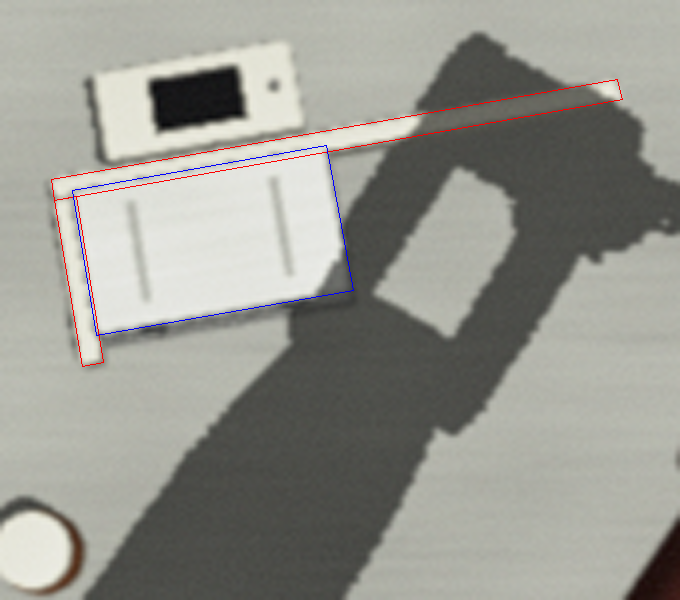

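View pics/top6.png

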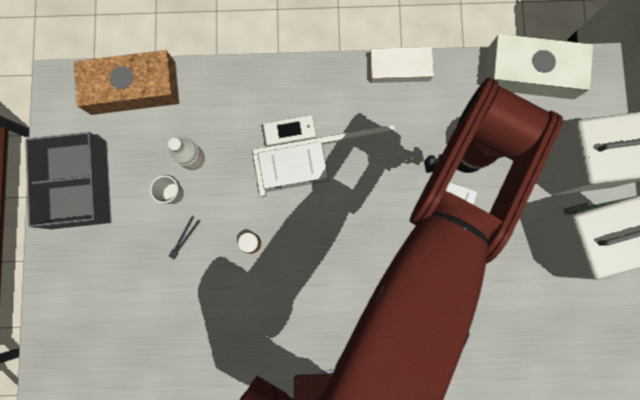

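The blue outline of the expected place matches the case's lid on all four sides to within about 1 px. The case touches both rails and the hand is clear.

```bash
python3 - <<'E'
from h import *
robot.wait(.3);print(robot.get_force());robot.finish_job()
E
```

```text
[-0.59061834 -0.61311118  0.12382911]
the job is handed in; nothing more can be done
```

The long case is in the corner of the L-stop, with a long side against the rail and an end against the end stop. I handed the job in at about 28 s of the 58 s allowed; no verdict was reported.

**Pushes:** I pushed it sideways with the open fingers until it met the rail, then from its end along the rail to the end stop. A last light push pressed it against the rail again. Each push stopped on a rise of about 10 N, and the case was never gripped or lifted.

**Position checks:** The fingers stopped within about 1 mm of where a snug case should stop them:

| Direction | Finger stop | Expected for a snug case |
|---|---|---|
| Across to the rail | x = -0.1059 m | about -0.106 m |
| Along to the end stop | y = -0.1754 m | about -0.176 m |

In the last top picture, the outline of the snug place matched the lid to about 1 px (roughly 2 mm).

**Other things:** The hand ended clear at 0.25 m height. The bottle, cup, tweezers and jar look unmoved in that picture. The arm hid the bowl, the tape roll and most of the short case, so I did not check those again. The hand did pass above the short case on its last move, well clear at 0.18 to 0.25 m, and all pushing was done well away from all three. None of my checks failed or disagreed.

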